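# Short spin on the bench centrifuge

### The job

Give the tubes in the mini centrifuge (the machine with the clear, greyish domed lid) a short spin: press its oblong short-spin key right down from above, keep it down without a break for at least three seconds, then let go so that it springs back up. Do not press the small round lid-release key beside it or the key of the vortex mixer.

Things in the scene. Friction and masses are not known exactly. Their poses are not given: they have to be found in the camera images.
- spin_key_top (a point): Centre of the top of the black oblong short-spin key, 26 x 46 mm, 79 mm above the bench when up. z up; y along the 46 mm side; +x points away from the centrifuge's clear dome lid, whose rim is 53 mm off towards -x (dome 160 mm across, top 113 mm above the bench). Key deck 65 mm above the bench; its edges are 42 mm off towards +x, 53 mm towards +y. The point moves down with the key.
- spin_key (a joint): Travel of the short-spin key in m: 0 up, 0.007 fully down; beyond 0.004 counts as down. A spring returns it: it starts to move at 1.8 N and is fully down at 6 N. It moves straight down wherever pressed; its bezel lies 12 mm below its raised top. The centrifuge is a white housing, 260 x 190 mm, fixed; its place and yaw vary, left or right of the mixer.
- lid_key (a joint): Travel of the black round lid-release key in m: 0 up, 0.007 fully down. 20 mm across, on the same deck and as high as the short-spin key, 94 mm from it (centres) towards -y of spin_key_top. Same spring. Leave it alone.
- mixer_key (a joint): Travel of the black square key, 26 x 26 mm, of the vortex mixer in m: 0 up, 0.007 fully down. The mixer is another fixed white machine, 170 x 130 mm, with a black rubber cup on top (113 mm above the bench), on the other side of the bench. Same spring. Leave it alone.

How it is judged:
By the outcome, as a careful person would: the job done as asked, in the order asked, and still so for the second after the job is handed in, with the robot touching nothing.
It also fails if it takes over 30 s, if anything falls off the work surface, if the arm or the gripper's body presses on something with over 40 N, if the wrist force passes 120 N, or if a joint passes its speed limit or range.

### The arm

A 7-joint arm with a two-finger parallel gripper is mounted at the origin on the work surface. World frame = base frame: x ahead of the robot, y to its left, z up, the work surface at z = 0. Lengths are in m, angles in rad, forces in N, time in s.
With the tool pointing down it reaches from about 0.425 to 0.875 m from the base axis. Payload 8.4 kg.
Tool frame: the origin (TCP) lies midway between the tips of the shut fingers; the grasp point (between the pads) lies 19 mm behind it; y points along the fingers, x is the direction in which the jaws open and shut, and the axes are right-handed (so a half turn about y gives the same grasp; the last joint's range is limited). The gripper opens to 85 mm and grips with 20 to 120 N. Pads are 22 mm wide; open, the fingers measure 114 mm over their backs; the gripper's body (76 mm by 85 mm) begins 54 mm behind the grasp point. The pads swing forward as they close: fully open they stand 13 mm farther back than shut.
Start: joints at [1.142, 0.333, 0.04, 1.465, -0.013, 1.343, -0.059], TCP at [0.21, -0.615, 0.203] pointing down, gripper open.
Joint ranges: [-2.58, 2.58], [-0.38, 2.09], [-1.3, 1.39], [0.25, 2.4], [-1.5, 4.64], [0.08, 2.09], [-2.65, 2.65]. Speed limits (rad/s): [2.22, 2.22, 2.79, 2.79, 3.14, 3.14, 3.14].

### API

Orientations are given as [roll, pitch, yaw] about the fixed x, y, z axes, in that order (R = Rz(yaw) Ry(pitch) Rx(roll)).
In Python, from bench import arm gives the robot as it stands.
- The arm moves only by the tool drive_tool, never from a script. Its argument "steps" is a list of rows, each an object with "claw": the opening, from 0 (shut) to 1 (fully open); "linear": the shift along the tool's x, y, z in m, a list of three; "angular": the turn, a rotation vector about the tool's x, y, z in degrees, a list of three. In form: [{"claw": claw, "linear": [x, y, z], "angular": [ax, ay, az]}, ...]. A call has 1 to 20 rows; each row is the pose to reach, as a shift and turn from the pose commanded when the call began, along the tool's axes at that moment; what a row does not reach only later rows make up. A row lasts 1/8 s, in which the tool goes at most 62.5 mm and 10.7 degrees, less where a joint would pass 70% of its speed; a pose out of reach is approached as far as the arm can. A call with a gripper value outside its range is refused whole. The fingers move at their own pace and stop on an object; "force" is the grip in N (left out, the last holds). Time passes only in rows, so rows that repeat a pose let the fingers close. It gives the time, the measured TCP pose, the force and the opening at its end, in the units of the state.
- arm.sense(): the state, without advancing time (a new reading comes with each control period).
- arm.capture(name): name is "scene" or "top" or "wrist"; returns the picture (384x512x3 uint8, red, green, blue); there is no depth.
- arm.camera_info(name): a dict with "fx", "fy", "cx", "cy" (pixels), "view" (4x4, takes a point from world to camera coordinates); the wrist camera has in their place "T_tool_cam" (4x4, takes a point from camera to tool coordinates, whose origin is the TCP and whose axes are the tool frame's). Camera axes: x right, y down, z forward; pixel columns grow to the right and rows downward; lengths in m; the calibration is good to about 2 mm. A picture is of the moment at which its call begins: read the wrist's pose just before it. camera_info takes no time and is no camera call.
- arm.sign_off(): hands the job in, once; it reports no verdict.
The state is a dict: "time": time; "joints": joint angles; "qvel": joint speeds; "joint_efforts": joint torques, N m; "tcp_pos": TCP position; "orientation": TCP orientation; "contact_force": force on the tool from outside, world axes, zero at the start; "torque": the same for the moment, N m; "width": finger opening in m.
Only numpy, scipy, OpenCV 4.12 (cv2) and the standard library are available. Lean on these libraries where they do the work, as an engineer would, in place of code of your own. Each camera call takes 0.05 s, during which the arm holds its last target. There are 200 camera calls.

## Working session

There is one attempt and no reset: what is moved stays moved. The work goes in short steps, Python scripts to look and compute and a tool call to move; the robot and the scene stay as the last step left them, time stands still between calls to the robot, and variables do not carry over. Pictures are saved under pics/ and viewed, about 8 in all and at most 12, crops included, and the job is handed in when it is done.

Besides the shell and the picture viewer there is one more tool, called after ">>>" as a command line: name --argument value ..., lists and objects as JSON in quotes. drive_tool: Moves the arm, as the interface text tells. Its arguments: {"type":"object","properties":{"steps":{"type":"array"},"force":{"type":"number"}},"required":["steps"]}

```bash
mkdir -p pics
python3 - <<'E'
from bench import arm
import cv2,numpy as np
s=arm.sense();print(s)
for n in("scene","top"):
    cv2.imwrite(f"pics/{n}0.png",cv2.cvtColor(arm.capture(n),cv2.COLOR_RGB2BGR));print(arm.camera_info(n))
print(arm.camera_info("wrist"))
E
```

```text
{'time': 0.0, 'joints': array([ 1.14179685,  0.33389091,  0.03984749,  1.46628622, -0.01339318,
        1.34329677, -0.05851164]), 'qvel': array([-0.00035029, -0.00064663,  0.00018996,  0.00076871,  0.00053604,
        0.00036086, -0.00243684]), 'joint_efforts': array([-3.71660080e-04, -6.58561778e+01,  1.36501037e+00, -4.05557871e+01,
        1.67142553e-02,  1.27539510e-02,  6.97517052e-06]), 'tcp_pos': array([ 0.21032277, -0.61449503,  0.20212655]), 'orientation': array([-1.57090341,  0.00161206, -1.24099959]), 'contact_force': array([0.34638014, 0.44721449, 0.55020809]), 'torque': array([-0.02400698, -0.03111849,  0.00061719]), 'width': 0.08509576908149707}
{'fx': 382.2198201684859, 'fy': 382.2198201684859, 'cx': 254.12470532616308, 'cy': 192.90287241152697, 'view': array([[-0.85949053,  0.51090082, -0.01601203,  0.46350404],
       [ 0.43075361,  0.70708297, -0.56078963, -0.16781323],
       [-0.27518605, -0.48889061, -0.82780348,  1.1125481 ],
       [ 0.        ,  0.        ,  0.        ,  1.        ]])}
{'fx': 370.79397498571274, 'fy': 370.79397498571274, 'cx': 257.33169181988075, 'cy': 187.17384710739788, 'view': array([[ 0.02575367, -0.99915705, -0.03196779,  0.01174485],
       [-0.99622926, -0.02300168, -0.08365509,  0.53884688],
       [ 0.08284926,  0.03400168, -0.99598187,  0.79808897],
       [ 0.        ,  0.        ,  0.        ,  1.        ]])}
{'fx': 268.94205270231384, 'fy': 268.94205270231384, 'cx': 255.64640411112597, 'cy': 192.01835403462576, 'T_tool_cam': array([[ 9.99999264e-01, -9.83594188e-04,  7.10921646e-04,
        -4.69338284e-04],
       [-9.50820641e-04, -2.70933318e-01,  9.62597649e-01,
        -1.71371304e-01],
       [-7.54193093e-04, -9.62597616e-01, -2.70934054e-01,
         6.83834489e-02],
       [ 0.00000000e+00,  0.00000000e+00,  0.00000000e+00,
         1.00000000e+00]])}
```

View pics/top0.png

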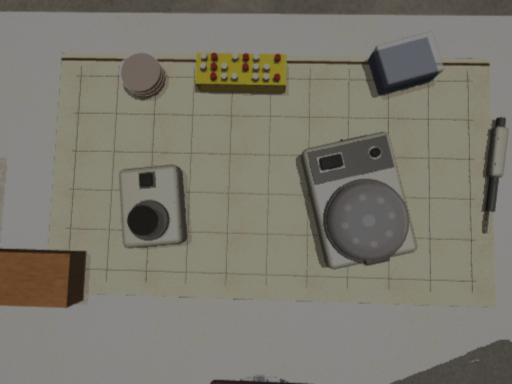

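View pics/scene0.png

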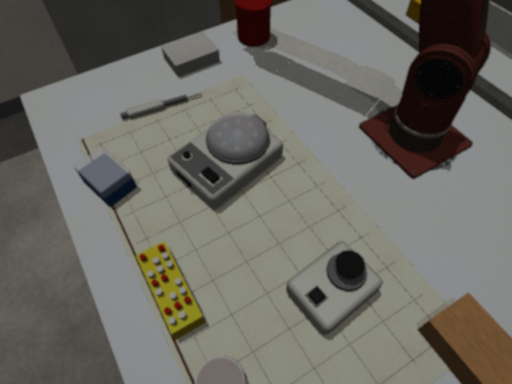

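The top view shows the centrifuge's oblong key near (331,162), the lid key at (375,153) and the mixer key at (147,180). In the scene view the oblong key is at about (210,175) and the lid key at (187,155). Next I'll enlarge both.

Run:
```python
import cv2,numpy as np
a=cv2.imread("pics/top0.png")[130:190,300:400];b=cv2.imread("pics/scene0.png")[135:205,160:250]
a=cv2.resize(a,(800,480),interpolation=2)[:,:] ;b=cv2.resize(b,(720,560),interpolation=2)
c=np.zeros((600,800,3),np.uint8);c[:240,:400]=cv2.resize(a,(400,240));
c=np.hstack([cv2.resize(a,(400,240)),np.zeros((240,400,3),np.uint8)])
d=np.zeros((350,800,3),np.uint8);d[:350,:450]=cv2.resize(b,(450,350))
cv2.imwrite("pics/crop.png",np.clip(np.vstack([c,d]).astype(float)*1.8,0,255).astype(np.uint8))
```

```text
(no output)
```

View pics/crop.png

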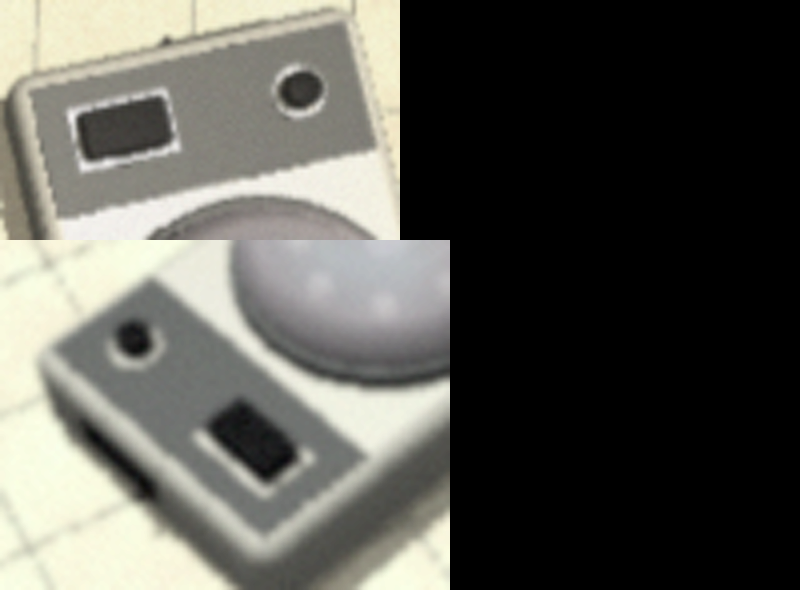

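```bash
cat > h.py <<'E'
from bench import arm
import cv2,numpy as np
from scipy.spatial.transform import Rotation as R
def P(n):
    c=arm.camera_info(n);K=np.array([[c['fx'],0,c['cx']],[0,c['fy'],c['cy']],[0,0,1]])
    if 'view' in c: V=c['view']
    else:
        s=arm.sense();T=np.eye(4);T[:3,:3]=R.from_euler('xyz',s['orientation']).as_matrix();T[:3,3]=s['tcp_pos'];V=np.linalg.inv(T@c['T_tool_cam'])
    return K@V[:3]
def ray(M,uv,z):
    A=np.c_[M[:,:2],-np.array([*uv,1.])];return np.linalg.solve(A,-(M[:,2]*z+M[:,3]))[:2]
def tri(Pa,a,Pb,b):
    X=cv2.triangulatePoints(Pa,Pb,np.array(a,float).reshape(2,1),np.array(b,float).reshape(2,1))[:,0];return X[:3]/X[3]
def proj(M,X): p=M@np.r_[X,1];return p[:2]/p[2]
E
python3 - <<'E'
from h import *
t,s=P("top"),P("scene")
np.set_printoptions(precision=4,suppress=True)
for n,a,b in(("key",(331.25,161.8),(210.8,174.6)),("lid",(375,152.2),(186.8,154.4))):
    print(n,tri(t,a,s,b),ray(t,a,.079),ray(s,b,.079))
k=ray(t,(331.25,161.8),.079);l=ray(t,(375,152.2),.079);d=k-l;print(np.linalg.norm(d),np.degrees(np.arctan2(d[1],d[0])))
q=arm.sense();Rm=R.from_euler('xyz',q['orientation']).as_matrix();print(Rm)
print(Rm.T@(np.r_[k,.15]-q['tcp_pos']))
E
```

```text
key [ 0.5892 -0.1279  0.0738] [ 0.5897 -0.128 ] [ 0.5893 -0.123 ]
lid [ 0.6118 -0.2183  0.0736] [ 0.6115 -0.2172] [ 0.6125 -0.2132]
0.0918805184447999 103.72338789547672
[[ 0.3238 -0.0006  0.9461]
 [-0.9461  0.0014  0.3238]
 [-0.0015 -1.     -0.0001]]
[-0.3374  0.0526  0.5165]
```

>>> drive_tool --steps '[{"claw":0,"linear":[-0.01,0,0.015],"angular":[0,0,0]},{"claw":0,"linear":[-0.03,0,0.046],"angular":[0,1,0]},{"claw":0,"linear":[-0.06,0,0.092],"angular":[0,1,0]},{"claw":0,"linear":[-0.09,0,0.138],"angular":[0,2,0]},{"claw":0,"linear":[-0.12,0,0.184],"angular":[0,2,0]},{"claw":0,"linear":[-0.15,0,0.23],"angular":[0,3,0]},{"claw":0,"linear":[-0.18,0,0.276],"angular":[0,3,0]},{"claw":0,"linear":[-0.21,0,0.322],"angular":[0,4,0]},{"claw":0,"linear":[-0.24,0,0.368],"angular":[0,4,0]},{"claw":0,"linear":[-0.27,0,0.414],"angular":[0,5,0]},{"claw":0,"linear":[-0.3,0,0.46],"angular":[0,5,0]},{"claw":0,"linear":[-0.325,0,0.498],"angular":[0,5,0]},{"claw":0,"linear":[-0.335,0,0.513],"angular":[0,5,0]},{"claw":0,"linear":[-0.337,0,0.517],"angular":[0,5,0]},{"claw":0,"linear":[-0.337,0,0.517],"angular":[0,5,0]},{"claw":0,"linear":[-0.337,0,0.517],"angular":[0,5,0]}]'

```text
time: 2.1
tcp_pos: [0.5898, -0.1304, 0.2031]
orientation: [-1.571, -0.001, -1.331]
contact_force: [-0.1, -0.4, -0.8]
width: -0.0003
```

Run:
```python
from h import *
np.set_printoptions(precision=4,suppress=True)
q=arm.sense();M=P("wrist");print(q['time'],q['tcp_pos'],q['orientation'],q['contact_force'],q['width'])
print(proj(M,[.589,-.127,.079]),proj(M,[.6115,-.2172,.079]));np.save("M1.npy",M)
im=cv2.cvtColor(arm.capture("wrist"),cv2.COLOR_RGB2BGR);cv2.imwrite("pics/w1.png",np.clip(im*1.5,0,255).astype(np.uint8))
```

```text
2.1 [ 0.5898 -0.1304  0.2031] [-1.5712 -0.0006 -1.3306] [-0.0533 -0.4024 -0.7581] -0.00032462323714393655
[252.6791 179.2928] [335.2185 178.8563]
```

View pics/w1.png

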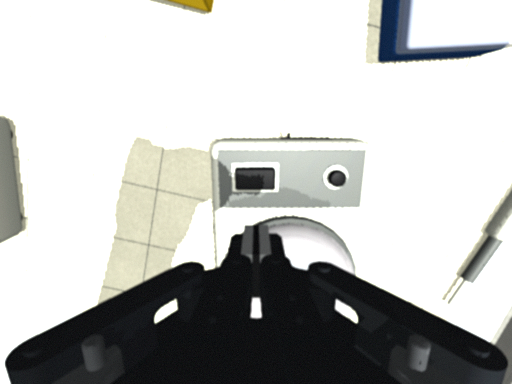

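The wrist view shows the oblong key at about (254,179) and the round key at (337,177). Both lie within 2 px of the prediction, so the tool is over the oblong key and turned with it. I'll go down to just above it.

>>> drive_tool --steps '[{"claw":0,"linear":[-0.002,0.015,0],"angular":[0,0,0]},{"claw":0,"linear":[-0.002,0.04,0],"angular":[0,0,0]},{"claw":0,"linear":[-0.002,0.065,0],"angular":[0,0,0]},{"claw":0,"linear":[-0.002,0.09,0],"angular":[0,0,0]},{"claw":0,"linear":[-0.002,0.105,0],"angular":[0,0,0]},{"claw":0,"linear":[-0.002,0.112,0],"angular":[0,0,0]},{"claw":0,"linear":[-0.002,0.112,0],"angular":[0,0,0]},{"claw":0,"linear":[-0.002,0.112,0],"angular":[0,0,0]}]'

```text
time: 3.15
tcp_pos: [0.5906, -0.1268, 0.0919]
orientation: [-1.57, -0.001, -1.328]
contact_force: [-0.4, 0.1, -0.1]
width: 0.0001
```

Run:
```python
from h import *
np.set_printoptions(precision=4,suppress=True)
q=arm.sense();M=P("wrist");print(q['time'],q['tcp_pos'],q['contact_force'])
print(proj(M,[.5895,-.1285,.079]),proj(M,q['tcp_pos']))
im=cv2.cvtColor(arm.capture("wrist"),cv2.COLOR_RGB2BGR)
sc=cv2.cvtColor(arm.capture("scene"),cv2.COLOR_RGB2BGR)
cv2.imwrite("pics/w2.png",np.hstack([cv2.resize(im[110:270,180:340],(400,400),interpolation=2),cv2.resize(np.clip(sc[125:205,160:240]*1.5,0,255).astype(np.uint8),(400,400),interpolation=2)]))
```

```text
3.15 [ 0.5906 -0.1268  0.0919] [-0.3755  0.0843 -0.0817]
[257.9205 215.7477] [256.1412 220.4138]
```

View pics/w2.png

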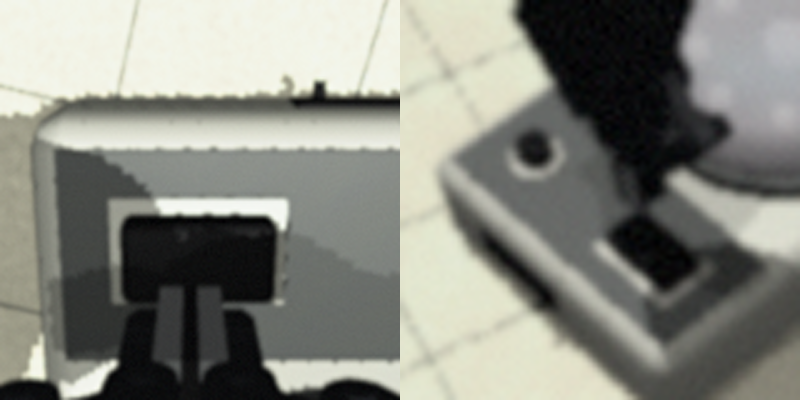

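The tips are 13 mm over the key and clear of its edges. The key's centre in the wrist view is at about (260,213), which means a correction of about 2 mm along tool x. Now I'll press.

>>> drive_tool --steps '[{"claw":0,"linear":[0.002,0.004,0.001],"angular":[0,0,0]},{"claw":0,"linear":[0.002,0.009,0.001],"angular":[0,0,0]},{"claw":0,"linear":[0.002,0.013,0.001],"angular":[0,0,0]},{"claw":0,"linear":[0.002,0.016,0.001],"angular":[0,0,0]},{"claw":0,"linear":[0.002,0.019,0.001],"angular":[0,0,0]},{"claw":0,"linear":[0.002,0.021,0.001],"angular":[0,0,0]},{"claw":0,"linear":[0.002,0.021,0.001],"angular":[0,0,0]},{"claw":0,"linear":[0.002,0.021,0.001],"angular":[0,0,0]}]'

```text
time: 4.25
tcp_pos: [0.5915, -0.1284, 0.0702]
orientation: [-1.571, -0.0, -1.328]
contact_force: [0.4, -0.1, -0.1]
width: 0.0
```

No force at z = 0.070, where contact was expected. I'll look before going on.

Run:
```python
from h import *
np.set_printoptions(precision=4,suppress=True)
q=arm.sense();print(q['time'],q['tcp_pos'],q['contact_force'],q['torque'],q['joint_efforts'],q['joints'])
im=cv2.cvtColor(arm.capture("wrist"),cv2.COLOR_RGB2BGR)
sc=cv2.cvtColor(arm.capture("scene"),cv2.COLOR_RGB2BGR)
print(arm.sense()['contact_force'])
cv2.imwrite("pics/w3.png",np.hstack([cv2.resize(im[110:270,180:340],(400,400),interpolation=2),cv2.resize(np.clip(sc[125:205,160:240]*1.5,0,255).astype(np.uint8),(400,400),interpolation=2)]))
```

```text
4.25 [ 0.5915 -0.1284  0.0702] [ 0.3698 -0.0528 -0.1098] [-0.0136  0.0278 -0.01  ] [  0.0011 -62.677   -4.2091 -36.2858   0.0158   0.0022  -0.0006] [ 0.4242  0.3703 -0.3475  1.7158  0.1402  1.0797 -1.2961]
[ 1.0472  0.6557 -0.0312]
```

View pics/w3.png

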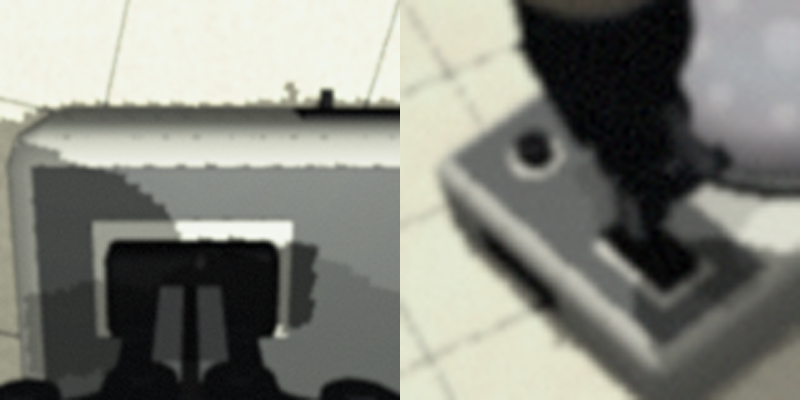

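The tips are over the key but not pressing it yet. My triangulation also put its top at about 0.074, lower than the stated 79 mm. I'll go down in small steps and watch the force.

>>> drive_tool --steps '[{"claw":0,"linear":[0,0.0015,0],"angular":[0,0,0]},{"claw":0,"linear":[0,0.003,0],"angular":[0,0,0]},{"claw":0,"linear":[0,0.003,0],"angular":[0,0,0]}]'

```text
time: 4.72
tcp_pos: [0.5913, -0.1284, 0.0668]
orientation: [-1.571, 0.0, -1.328]
contact_force: [0.5, -0.4, -0.5]
width: -0.0002
```

>>> drive_tool --steps '[{"claw":0,"linear":[0,0.0015,0],"angular":[0,0,0]},{"claw":0,"linear":[0,0.003,0],"angular":[0,0,0]},{"claw":0,"linear":[0,0.003,0],"angular":[0,0,0]}]'

```text
time: 5.1
tcp_pos: [0.5913, -0.1284, 0.0638]
orientation: [-1.571, 0.0, -1.328]
contact_force: [0.1, 0.3, -0.2]
width: -0.0002
```

Run:
```python
from h import *
q=arm.sense();print(q['time'],q['tcp_pos'],q['contact_force'])
M=P("wrist");p=proj(M,q['tcp_pos']);s=proj(P("scene"),q['tcp_pos']);print(p,s)
im=cv2.cvtColor(arm.capture("wrist"),cv2.COLOR_RGB2BGR)
sc=cv2.cvtColor(arm.capture("scene"),cv2.COLOR_RGB2BGR)
f=lambda i,x,y,w:cv2.resize(np.clip((i[y:y+w,x:x+w]/255.)**.5*255,0,255).astype(np.uint8),(400,400),interpolation=2)
a=f(im,200,140,110);b=f(sc,180,145,60)
cv2.circle(a,(int((p[0]-200)*400/110),int((p[1]-140)*400/110)),3,(0,0,255),-1)
cv2.circle(b,(int((s[0]-180)*400/60),int((s[1]-145)*400/60)),3,(0,0,255),-1)
cv2.imwrite("pics/w4.png",np.hstack([a,b]))
```

```text
5.1 [ 0.59133708 -0.12844499  0.06383436] [ 0.07738417  0.29311691 -0.23575023]
[256.14219186 220.4132637 ] [209.76505998 177.08815796]
```

View pics/w4.png

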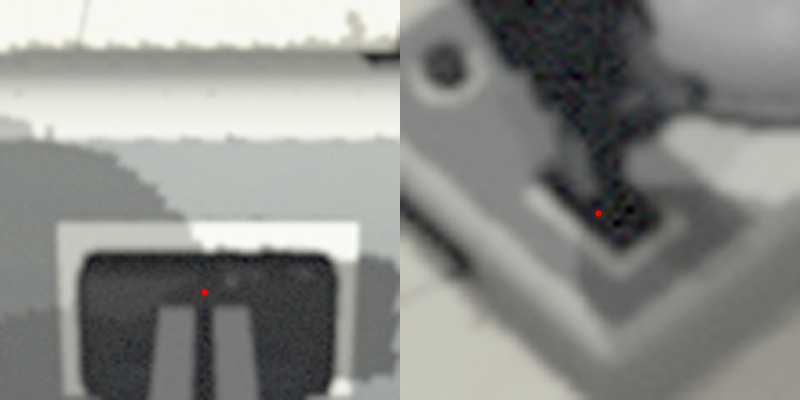

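The visible finger tips end about 8 mm short of the reported TCP (red mark), in both views, so they are only now reaching the key. I'll continue down, watching the force.

>>> drive_tool --steps '[{"claw":0,"linear":[0,0.001,0],"angular":[0,0,0]},{"claw":0,"linear":[0,0.002,0],"angular":[0,0,0]},{"claw":0,"linear":[0,0.002,0],"angular":[0,0,0]}]'

```text
time: 5.58
tcp_pos: [0.5914, -0.1284, 0.0619]
orientation: [-1.571, 0.0, -1.328]
contact_force: [0.6, -0.3, -0.5]
width: -0.0002
```

>>> drive_tool --steps '[{"claw":0,"linear":[0,0.001,0],"angular":[0,0,0]},{"claw":0,"linear":[0,0.002,0],"angular":[0,0,0]},{"claw":0,"linear":[0,0.002,0],"angular":[0,0,0]}]'

```text
time: 5.95
tcp_pos: [0.5914, -0.1284, 0.0599]
orientation: [-1.571, 0.0, -1.328]
contact_force: [0.3, -0.4, 0.0]
width: -0.0
```

>>> drive_tool --steps '[{"claw":0,"linear":[0,0.001,0],"angular":[0,0,0]},{"claw":0,"linear":[0,0.002,0],"angular":[0,0,0]},{"claw":0,"linear":[0,0.002,0],"angular":[0,0,0]}]'

```text
time: 6.32
tcp_pos: [0.5914, -0.1284, 0.0579]
orientation: [-1.571, 0.0, -1.328]
contact_force: [0.2, 0.1, 0.8]
width: -0.0001
```

>>> drive_tool --steps '[{"claw":0,"linear":[0,0.001,0],"angular":[0,0,0]},{"claw":0,"linear":[0,0.002,0],"angular":[0,0,0]},{"claw":0,"linear":[0,0.002,0],"angular":[0,0,0]}]'

```text
time: 6.7
tcp_pos: [0.5914, -0.1284, 0.0559]
orientation: [-1.571, 0.0, -1.328]
contact_force: [-0.2, -0.6, 0.2]
width: -0.0003
```

Run:
```python
from h import *
q=arm.sense();print(q['time'],q['tcp_pos'],q['contact_force'],q['joint_efforts'])
M=P("wrist");p=proj(M,q['tcp_pos']);s=proj(P("scene"),q['tcp_pos']);print(p,s)
im=cv2.cvtColor(arm.capture("wrist"),cv2.COLOR_RGB2BGR)
sc=cv2.cvtColor(arm.capture("scene"),cv2.COLOR_RGB2BGR)
f=lambda i,x,y,w:cv2.resize(np.clip((i[y:y+w,x:x+w]/255.)**.4*255,0,255).astype(np.uint8),(400,400),interpolation=2)
a=f(im,180,130,150);b=f(sc,180,145,60)
cv2.circle(b,(int((s[0]-180)*400/60),int((s[1]-145)*400/60)),3,(0,0,255),-1)
cv2.imwrite("pics/w5.png",np.hstack([a,b]))
```

```text
6.7 [ 0.59136919 -0.12840311  0.05591112] [-0.18168747 -0.55246346  0.22453419] [-5.30537494e-03 -6.33175850e+01 -4.34095547e+00 -3.57985282e+01
  1.90567912e-02 -1.89132825e-02 -4.10692519e-03]
[256.14213302 220.41328889] [210.11254165 178.96973714]
```

View pics/w5.png

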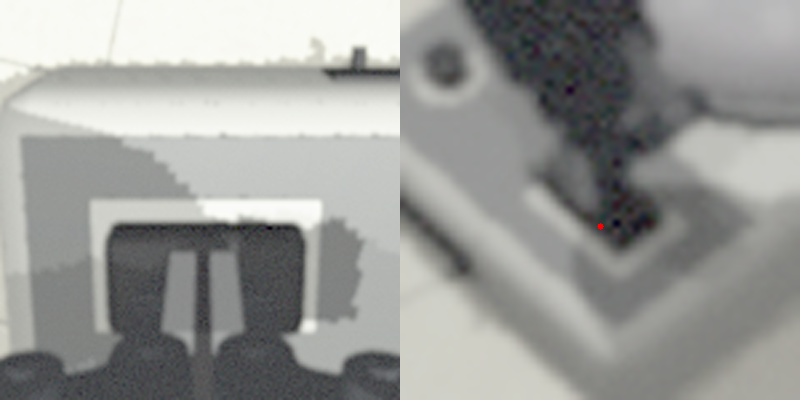

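Tips are still slightly above the key, well aligned; the knuckles are clear of everything. I'll continue.

>>> drive_tool --steps '[{"claw":0,"linear":[0,0.001,0],"angular":[0,0,0]},{"claw":0,"linear":[0,0.002,0],"angular":[0,0,0]},{"claw":0,"linear":[0,0.003,0],"angular":[0,0,0]},{"claw":0,"linear":[0,0.003,0],"angular":[0,0,0]}]'

```text
time: 7.3
tcp_pos: [0.5914, -0.1284, 0.0529]
orientation: [-1.571, 0.0, -1.328]
contact_force: [-0.1, -0.4, 1.0]
width: -0.0001
```

>>> drive_tool --steps '[{"claw":0,"linear":[0,0.001,0],"angular":[0,0,0]},{"claw":0,"linear":[0,0.002,0],"angular":[0,0,0]},{"claw":0,"linear":[0,0.002,0],"angular":[0,0,0]}]'

```text
time: 7.68
tcp_pos: [0.5914, -0.1285, 0.051]
orientation: [-1.571, 0.0, -1.328]
contact_force: [-0.0, -0.4, -0.1]
width: -0.0002
```

>>> drive_tool --steps '[{"claw":0,"linear":[0,0.001,0],"angular":[0,0,0]},{"claw":0,"linear":[0,0.002,0],"angular":[0,0,0]},{"claw":0,"linear":[0,0.003,0],"angular":[0,0,0]},{"claw":0,"linear":[0,0.003,0],"angular":[0,0,0]}]'

```text
time: 8.18
tcp_pos: [0.5915, -0.1285, 0.0481]
orientation: [-1.571, -0.0, -1.328]
contact_force: [-0.5, -0.2, 3.2]
width: 0.0
```

Contact at last: +3.2 N upward. I'll press on to the stop.

>>> drive_tool --steps '[{"claw":0,"linear":[0,0.0015,0],"angular":[0,0,0]},{"claw":0,"linear":[0,0.003,0],"angular":[0,0,0]},{"claw":0,"linear":[0,0.0045,0],"angular":[0,0,0]},{"claw":0,"linear":[0,0.0045,0],"angular":[0,0,0]}]'

```text
time: 8.68
tcp_pos: [0.5915, -0.1284, 0.0438]
orientation: [-1.571, -0.0, -1.328]
contact_force: [-2.0, -0.1, 7.9]
width: -0.0002
```

>>> drive_tool --steps '[{"claw":0,"linear":[0,0.0005,0],"angular":[0,0,0]},{"claw":0,"linear":[0,0.0005,0],"angular":[0,0,0]},{"claw":0,"linear":[0,0.0005,0],"angular":[0,0,0]},{"claw":0,"linear":[0,0.0005,0],"angular":[0,0,0]}]'

```text
time: 9.18
tcp_pos: [0.5916, -0.1285, 0.0438]
orientation: [-1.571, -0.0, -1.328]
contact_force: [-4.9, 0.6, 11.0]
width: -0.0
```

Run:
```python
from h import *
im=cv2.cvtColor(arm.capture("wrist"),cv2.COLOR_RGB2BGR)
sc=cv2.cvtColor(arm.capture("scene"),cv2.COLOR_RGB2BGR)
q=arm.sense();print(q['time'],q['tcp_pos'],q['contact_force'])
f=lambda i,x,y,w:cv2.resize(np.clip((i[y:y+w,x:x+w]/255.)**.4*255,0,255).astype(np.uint8),(400,400),interpolation=2)
cv2.imwrite("pics/w6.png",np.hstack([f(im,180,130,150),f(sc,180,145,60)]))
```

```text
9.275 [ 0.59159808 -0.12844838  0.04380252] [-5.24853749  0.76786163 11.96195523]
```

View pics/w6.png

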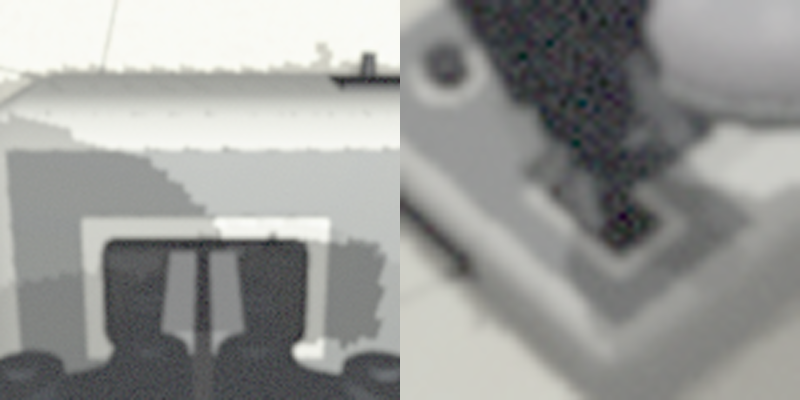

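In the wrist view the key shrinks against its bezel: from 196 px against 232 px to 203 px against 250 px. So it has gone down about 6–7 mm, and z stays at 0.0438 with about 12 N, which is the stop. I'll hold it there.

>>> drive_tool --steps '[{"claw":0,"linear":[0,0,0],"angular":[0,0,0]},{"claw":0,"linear":[0,0,0],"angular":[0,0,0]},{"claw":0,"linear":[0,0,0],"angular":[0,0,0]},{"claw":0,"linear":[0,0,0],"angular":[0,0,0]},{"claw":0,"linear":[0,0,0],"angular":[0,0,0]},{"claw":0,"linear":[0,0,0],"angular":[0,0,0]},{"claw":0,"linear":[0,0,0],"angular":[0,0,0]},{"claw":0,"linear":[0,0,0],"angular":[0,0,0]},{"claw":0,"linear":[0,0,0],"angular":[0,0,0]},{"claw":0,"linear":[0,0,0],"angular":[0,0,0]},{"claw":0,"linear":[0,0,0],"angular":[0,0,0]},{"claw":0,"linear":[0,0,0],"angular":[0,0,0]}]'

```text
time: 10.78
tcp_pos: [0.5916, -0.1285, 0.0438]
orientation: [-1.571, -0.0, -1.328]
contact_force: [-4.8, 0.9, 10.3]
width: 0.0003
```

>>> drive_tool --steps '[{"claw":0,"linear":[0,0,0],"angular":[0,0,0]},{"claw":0,"linear":[0,0,0],"angular":[0,0,0]},{"claw":0,"linear":[0,0,0],"angular":[0,0,0]},{"claw":0,"linear":[0,0,0],"angular":[0,0,0]},{"claw":0,"linear":[0,0,0],"angular":[0,0,0]},{"claw":0,"linear":[0,0,0],"angular":[0,0,0]},{"claw":0,"linear":[0,0,0],"angular":[0,0,0]},{"claw":0,"linear":[0,0,0],"angular":[0,0,0]},{"claw":0,"linear":[0,0,0],"angular":[0,0,0]},{"claw":0,"linear":[0,0,0],"angular":[0,0,0]},{"claw":0,"linear":[0,0,0],"angular":[0,0,0]},{"claw":0,"linear":[0,0,0],"angular":[0,0,0]},{"claw":0,"linear":[0,0,0],"angular":[0,0,0]},{"claw":0,"linear":[0,0,0],"angular":[0,0,0]},{"claw":0,"linear":[0,0,0],"angular":[0,0,0]},{"claw":0,"linear":[0,0,0],"angular":[0,0,0]},{"claw":0,"linear":[0,0,0],"angular":[0,0,0]},{"claw":0,"linear":[0,0,0],"angular":[0,0,0]}]'

```text
time: 13.02
tcp_pos: [0.5916, -0.1285, 0.0438]
orientation: [-1.571, -0.0, -1.328]
contact_force: [-5.4, 0.1, 10.6]
width: 0.0001
```

The key has been down for more than 4 s. Now I'll lift straight up.

>>> drive_tool --steps '[{"claw":0,"linear":[0,-0.005,0],"angular":[0,0,0]},{"claw":0,"linear":[0,-0.015,0],"angular":[0,0,0]},{"claw":0,"linear":[0,-0.035,0],"angular":[0,0,0]},{"claw":0,"linear":[0,-0.065,0],"angular":[0,0,0]},{"claw":0,"linear":[0,-0.1,0],"angular":[0,0,0]},{"claw":0,"linear":[0,-0.135,0],"angular":[0,0,0]},{"claw":0,"linear":[0,-0.155,0],"angular":[0,0,0]},{"claw":0,"linear":[0,-0.16,0],"angular":[0,0,0]},{"claw":0,"linear":[0,-0.16,0],"angular":[0,0,0]},{"claw":0,"linear":[0,-0.16,0],"angular":[0,0,0]}]'

```text
time: 14.28
tcp_pos: [0.5909, -0.1284, 0.202]
orientation: [-1.572, 0.001, -1.328]
contact_force: [0.4, 0.5, -0.0]
width: -0.0003
```

Run:
```python
from h import *
q=arm.sense();print(q['time'],q['tcp_pos'],q['contact_force'])
im=cv2.cvtColor(arm.capture("wrist"),cv2.COLOR_RGB2BGR)
sc=cv2.cvtColor(arm.capture("scene"),cv2.COLOR_RGB2BGR)
f=lambda i,x,y,w:cv2.resize(np.clip((i[y:y+w,x:x+w]/255.)**.6*255,0,255).astype(np.uint8),(400,400),interpolation=2)
cv2.imwrite("pics/w7.png",np.hstack([f(im,200,100,160),f(sc,160,135,80)]))
```

```text
14.275 [ 0.59089389 -0.12837412  0.2019842 ] [ 0.4298813   0.49527351 -0.00731498]
```

View pics/w7.png

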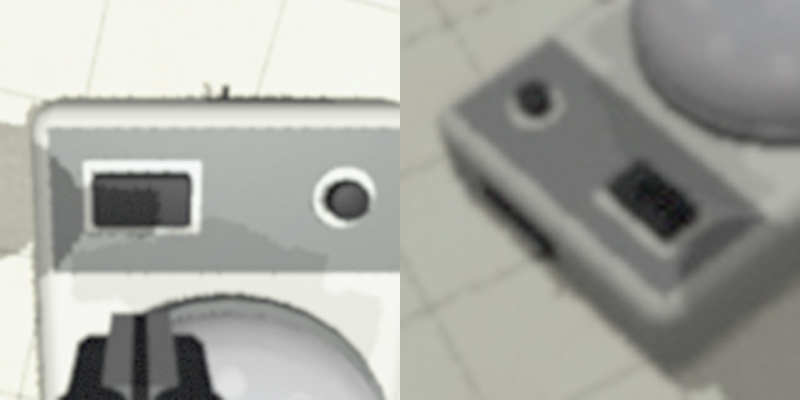

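Both keys stand raised as at the start, and the arm is clear with zero force.

```bash
python3 -c "
from bench import arm
print(arm.sign_off())"
```

```text
the job is handed in; nothing more can be done
None
```

I pressed the centrifuge's oblong short-spin key down to its stop with the shut fingers and held it there without a break for a little over 4 s (about 8.7–13.0 s). I then lifted straight off and handed the job in at about 14.4 s, with no verdict reported.

- **Pressed right down:** z stayed at 0.0438 under about 10–12 N, above the 6 N needed for full travel. The wrist pictures showed the key about 6 mm lower against its bezel.
- **After release:** the last pictures show the oblong key raised again and the round lid-release key up and untouched. The contact force was back to noise level, under 1 N. I didn't go near the mixer.
- **What disagreed:** contact came at a reported TCP height of about 0.050, not the expected 0.079. The finger tips looked well short of the reported TCP in the wrist camera, so I came down in small steps and watched the force. My camera triangulation of the key top gave 0.074, against the stated 0.079.
- **Sideways force:** about 5 N showed during the hold, which I put down to friction on the key.

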